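# Put the measured lens barrels away by size

## Task

Put the four measured lens barrels (the flanged aluminium tubes with the dark glass on top) away into the four round white-rimmed dishes by size: the smallest barrel into the smallest dish, the next into the next, up to the largest barrel in the largest dish, each standing upright flat on the floor of its dish. Set them down with the gripper rather than dropping them, and leave the two solid steel master cylinders standing where they are.

Things in the scene. Friction and masses are not known exactly. Their poses are not given: they have to be found in the camera images.
- barrel_xs: The smallest of four loose lens barrels: a bright aluminium tube standing upright, 22 mm in diameter and 40 mm high overall, with a flange 30 mm in diameter and 4 mm thick at its foot, two dark bands near the top and dark glass level with its top face (nothing fits inside). About 50 g. Origin at the centre of its underside, z up along its axis.
- barrel_s: The second smallest of four loose lens barrels: a bright aluminium tube standing upright, 34 mm in diameter and 46 mm high overall, with a flange 42 mm in diameter and 4 mm thick at its foot, two dark bands near the top and dark glass level with its top face (nothing fits inside). About 90 g. Origin at the centre of its underside, z up along its axis.
- barrel_m: The second largest of four loose lens barrels: a bright aluminium tube standing upright, 46 mm in diameter and 52 mm high overall, with a flange 54 mm in diameter and 4 mm thick at its foot, two dark bands near the top and dark glass level with its top face (nothing fits inside). About 140 g. Origin at the centre of its underside, z up along its axis.
- barrel_l: The largest of four loose lens barrels: a bright aluminium tube standing upright, 58 mm in diameter and 58 mm high overall, with a flange 66 mm in diameter and 4 mm thick at its foot, two dark bands near the top and dark glass level with its top face (nothing fits inside). About 200 g. Origin at the centre of its underside, z up along its axis.
- dish_xs: The smallest of four round shallow open white plastic dishes with a black lining on the floor, fixed to the bench, meant for the smallest barrel: 54 mm across outside, 46 mm inside, rim 8 mm above the bench, flat inner floor 3 mm above the bench, wall 4 mm. Origin at the centre of its underside, on the bench, z up.
- dish_s: The second smallest of four round shallow open white plastic dishes with a black lining on the floor, fixed to the bench, meant for the second smallest barrel: 66 mm across outside, 58 mm inside, rim 8 mm above the bench, flat inner floor 3 mm above the bench, wall 4 mm. Origin at the centre of its underside, on the bench, z up.
- dish_m: The second largest of four round shallow open white plastic dishes with a black lining on the floor, fixed to the bench, meant for the second largest barrel: 78 mm across outside, 70 mm inside, rim 8 mm above the bench, flat inner floor 3 mm above the bench, wall 4 mm. Origin at the centre of its underside, on the bench, z up.
- dish_l: The largest of four round shallow open white plastic dishes with a black lining on the floor, fixed to the bench, meant for the largest barrel: 90 mm across outside, 82 mm inside, rim 8 mm above the bench, flat inner floor 3 mm above the bench, wall 4 mm. Origin at the centre of its underside, on the bench, z up.
- master_a: Setting master, to be left alone: a loose solid dark steel cylinder standing upright, 28 mm in diameter and 40 mm high, no flange, no bands, no glass. Origin at the centre of its underside, z up.
- master_b: Setting master, to be left alone: a loose solid dark steel cylinder standing upright, 42 mm in diameter and 50 mm high, no flange, no bands, no glass. Origin at the centre of its underside, z up.
Things that resemble listed ones, but are neither listed nor needed, are in the scene too. Leave any blue, brown or green look-alike of the dish_s alone.

How it is judged:
By the outcome, as a careful person would: the job done as asked, in the order asked, and still so for the second after the job is handed in, with the robot touching nothing.
It also fails if it takes over 99 s, if anything falls off the work surface, if the arm or the gripper's body presses on something with over 40 N, if the wrist force passes 120 N, or if a joint passes its speed limit or range.

## Robot

A 6-joint arm with a two-finger parallel gripper is mounted at the origin on the work surface. World frame = base frame: x ahead of the robot, y to its left, z up, the work surface at z = 0. Lengths are in m, angles in rad, forces in N, time in s.
With the tool pointing down it reaches from about 0.375 to 0.975 m from the base axis. Payload 3.8 kg.
Tool frame: the origin (TCP) lies midway between the tips of the shut fingers; the grasp point (between the pads) lies 19 mm behind it; z points along the fingers, y is the line along which they close (so a half turn about z gives the same grasp; the last joint's range is limited). The gripper opens to 88 mm and grips with 3 to 60 N. Pads are 18 mm wide; open, the fingers measure 123 mm over their backs; the gripper's body (75 mm by 187 mm) begins 45 mm behind the grasp point.
Start: joints at [1.209, 0.264, 1.604, -0, 1.274, -0.037], TCP at [0.215, 0.64, 0.218] pointing down, gripper open.
Joint ranges: [-2.63, 2.63], [-0.94, 2.18], [0.31, 2.57], [-1.31, 4.45], [0, 2.66], [-2.55, 2.55]. Speed limits (rad/s): [2.57, 2.57, 3.14, 3.14, 3.14, 3.14].

## Interface

Orientations are given as a unit quaternion [x, y, z, w].
In Python, from station import env, optics, spotter gives the robot as it stands. The module is installed in compiled form; this text tells all that it offers. Calls block until the motion is done:
- env.reach(position, orientation): joint-space move of the TCP to a pose.
- env.move_straight(position, rate=0.15, rotation=None): straight line of the TCP; rotation=None keeps the orientation; rate is the mean speed in m/s.
- env.move_joints(angles): joint-space move.
- env.set_gripper(opening, grip_force=None): finger opening in m; grip_force is the grip in N (None keeps the last); returns when the fingers have stopped.
- env.wait(seconds).
- env.solve_ik(position, orientation): joint angles nearest the present ones, or None.
- env.sense(): the state.
- optics.grab_frame(name): name is "side" or "top" or "wrist"; returns a dict with "image" (384x512x3 uint8, red, green, blue), "range_z" (384x512 float32, m along the optical axis (not along the pixel's ray), 0 where there is no reading), "camera_matrix" (3x3 intrinsics, pixels), "rvec" (rotation vector, rad) and "tvec" (3), from world to camera coordinates, as OpenCV has them; the wrist camera has in their place "hand_eye" (4x4, takes a point from camera to tool coordinates, whose origin is the TCP and whose axes are the flange's). Camera axes: x right, y down, z forward; pixel columns grow to the right and rows downward; lengths in m; the calibration is good to about 2 mm. A picture is of the moment at which its call begins: read the wrist's pose just before it.
A pose or a line that the arm cannot do raises env.Unreachable and nothing moves.
- env.finish_job(): hands the job in; it is judged then, once.
Trained networks look in the newest picture that a camera, given by its name, has taken for a name from the list of things; names that differ only in an ending like _2 or _b are one class to them, and where a whole thing is asked for, a point or a joint stands for the part that bears it (a point fixed in the world has none). Each returns a list of dicts, best first, with "confidence" (0 to 1); they miss things now and then, are a little off and sometimes report something else, mostly with a low value. They report only what shows in the picture. A call takes as long as a camera call. They do not tell look-alikes from the thing itself.
- spotter.search_frame(camera, label): "location" ([x, y, z] in m, in the coordinates of the camera as it stood for that picture, good to about 4 mm: the middle of the surface that is visible of it).
- spotter.outline_of(camera, label): "region" (384x512 bool, what is visible of it).
The state is a dict: "t": time; "joint_pos": joint angles; "joint_velocities": joint speeds; "joint_efforts": joint torques, N m; "position": TCP position; "eef_rot": TCP orientation; "force": force on the tool from outside, world axes, zero at the start; "wrist_torque": the same for the moment, N m; "finger_gap": finger opening in m; "gripper_force": force on a finger pad.
Only numpy, scipy, OpenCV 4.12 (cv2) and the standard library are available. Lean on these libraries where they do the work, as an engineer would, in place of code of your own. Each camera call takes 0.05 s, during which the arm holds its last target. There are 200 camera calls.

## Working session

There is one attempt and no reset: what is moved stays moved. The work goes in short steps, each a Python script; the robot and the scene stay as the last script left them, time stands still between calls to the robot, and variables do not carry over. Pictures are saved under pics/ and viewed, at most 14 in all, crops included, and the job is handed in when it is done.

```bash
mkdir -p pics
cat > h.py <<'E'
import numpy as np, cv2
from station import env, optics, spotter
def save(n,im): cv2.imwrite(f'pics/{n}.png',cv2.cvtColor(im,cv2.COLOR_RGB2BGR))
def cloud(f):
    K=f['camera_matrix'];z=f['range_z'];v,u=np.mgrid[:384,:512]
    p=np.stack([(u-K[0,2])*z/K[0,0],(v-K[1,2])*z/K[1,1],z],-1)
    R=cv2.Rodrigues(np.array(f['rvec'],float))[0]
    return (p-np.ravel(f['tvec']))@R
E
python3 - <<'E'
from h import *
for n in ('top','side'):
    f=optics.grab_frame(n); save(n,f['image']); np.savez(n+'.npz',**f); print(n,cloud(f)[192,256],f['camera_matrix'][0,0])
print(env.sense())
E
```

```text
top [ 0.52707296 -0.00203154  0.00147539] 456.59543703867746
side [0.56789459 0.03679238 0.00469842] 350.98752575919065
{'t': 0.1, 'joint_pos': array([ 1.20909478e+00,  2.64627180e-01,  1.60521062e+00, -1.18798991e-06,
        1.27370974e+00, -3.69154800e-02]), 'joint_velocities': array([-1.23504623e-03, -8.57333720e-04, -2.84453985e-03, -3.62854802e-04,
        4.09875273e-05, -4.75961056e-04]), 'joint_efforts': array([ 9.24064225e-04, -5.03609776e+01, -3.58074439e+01,  7.28953374e-02,
        2.32203340e-02, -4.65908920e-05]), 'position': array([0.21517035, 0.63907651, 0.21706116]), 'eef_rot': array([ 1.61679965e-01,  9.86842760e-01, -9.58206543e-04, -1.92969092e-04]), 'force': array([-0.17829299, -0.11554491,  0.49102984]), 'wrist_torque': array([-0.0469011 , -0.03091924,  0.02308409]), 'gripper_force': 0.0, 'finger_gap': 0.08831697003568334}
```

View pics/top.png

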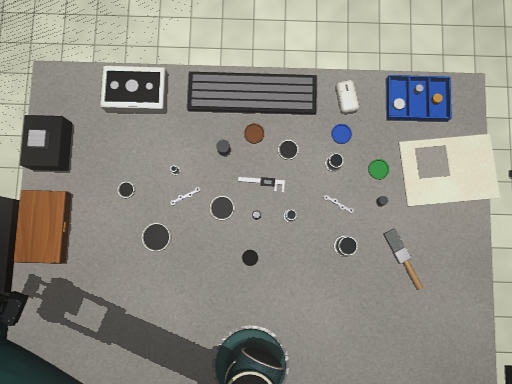

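View pics/side.png

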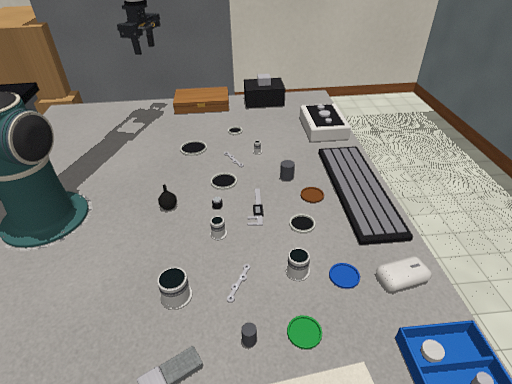

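Run:
```python
from h import *
f=dict(np.load('top.npz'));C=cloud(f);g=f['image'].mean(-1);S=C[0:1]
f2=dict(np.load('side.npz'));C2=cloud(f2)
mm=np.nanmedian(np.linalg.norm(C[200,200:210]-C[200,201:211],axis=-1));print('m/px',mm)
for u,v in [(126,189),(222,207),(155,236),(288,149),(174,169),(335,160),(291,215),(346,245),(256,215),(250,257),(223,147),(382,201),(254,133),(341,133),(378,169)]:
    w=C[v-22:v+22,u-22:u+22]; p=C[v,u]; d=np.hypot(w[...,0]-p[0],w[...,1]-p[1])
    h=(w[...,2]>.015)&(d<.05)
    q=w[h]
    t=q[q[:,2]>q[:,2].max()-.006] if len(q) else np.zeros((1,3))
    print((u,v),p.round(3),h.sum(),'top',t.mean(0).round(3),'size',np.ptp(t,axis=0).round(3))
big=cv2.resize(f['image'][110:270,105:405],None,fx=2.66,fy=2.66,interpolation=cv2.INTER_CUBIC);save('crop1',big)
```

```text
m/px 0.004129239963409881
(126, 189) [0.524 0.411 0.009] 4 top [0.509 0.415 0.016] size [0.036 0.043 0.   ]
(222, 207) [0.476 0.104 0.006] 3 top [0.493 0.09  0.016] size [0.046 0.033 0.001]
(155, 236) [0.378 0.311 0.007] 5 top [0.385 0.322 0.016] size [0.08  0.08  0.001]
(288, 149) [ 0.669 -0.101  0.006] 4 top [ 0.655 -0.089  0.015] size [0.052 0.048 0.001]
(174, 169) [0.587 0.256 0.04 ] 51 top [0.589 0.259 0.042] size [0.019 0.019 0.006]
(335, 160) [ 0.627 -0.244  0.057] 206 top [ 0.627 -0.245  0.057] size [0.038 0.041 0.006]
(291, 215) [ 0.453 -0.111  0.048] 104 top [ 0.455 -0.111  0.049] size [0.031 0.028 0.006]
(346, 245) [ 0.366 -0.278  0.059] 334 top [ 0.366 -0.281  0.064] size [0.05  0.051 0.006]
(256, 215) [ 0.452 -0.004  0.026] 57 top [ 0.453 -0.004  0.029] size [0.016 0.018 0.006]
(250, 257) [0.323 0.011 0.076] 208 top [0.348 0.002 1.448] size [0. 0. 0.]
(223, 147) [0.659 0.105 0.054] 163 top [0.662 0.108 0.054] size [0.039 0.038 0.006]
(382, 201) [ 0.505 -0.393  0.043] 82 top [ 0.504 -0.394  0.045] size [0.019 0.022 0.006]
(254, 133) [0.72  0.01  0.002] 0 top [0. 0. 0.] size [0. 0. 0.]
(341, 133) [ 0.728 -0.273  0.003] 0 top [0. 0. 0.] size [0. 0. 0.]
(378, 169) [ 0.613 -0.393 -0.002] 2 top [ 0.607 -0.393  0.017] size [0.027 0.054 0.   ]
```

View pics/crop1.png

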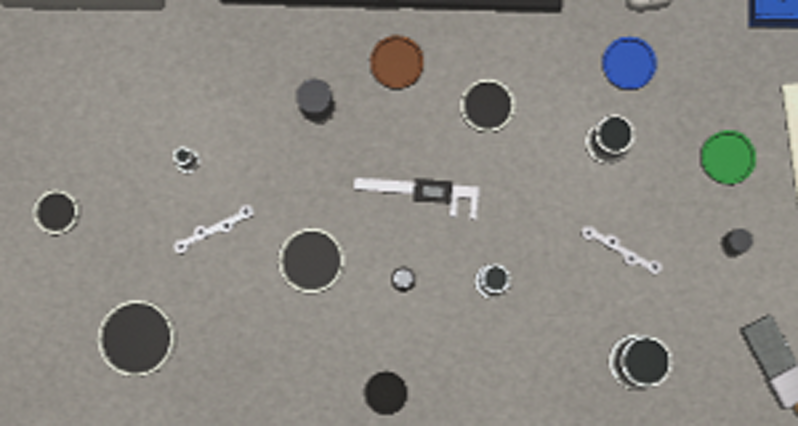

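```bash
cat >> h.py <<'E'
def pix2w(f,u,v,z):
    K=np.array(f['camera_matrix']);R=cv2.Rodrigues(np.array(f['rvec'],float))[0];c=-R.T@np.ravel(f['tvec'])
    d=R.T@np.linalg.inv(K)@[u,v,1]; return c+d*(z-c[2])/d[2]
def blob(f,u,v,z):
    """dark disc nearest pixel (u,v): centre in world at height z, mean diameter"""
    m=(f['image'].max(-1)<85).astype(np.uint8)
    n,L,st,ce=cv2.connectedComponentsWithStats(m)
    ok=[i for i in range(1,n) if st[i,4]>8]
    i=min(ok,key=lambda i:np.hypot(*(ce[i]-(u,v))))
    P=pix2w(f,*ce[i],z); s=np.linalg.norm(P-pix2w(f,ce[i][0]+1,ce[i][1],z))
    return P, 2*np.sqrt(st[i,4]/np.pi)*s, ce[i]
E
python3 - <<'E'
from h import *
f=dict(np.load('top.npz'))
for n,u,v,z in [('dxs',126,189,.003),('ds',288,149,.003),('dm',222,207,.003),('dl',155,236,.003),('xs',174,168,.04),('s',291,215,.046),('m',336,159,.052),('l',347,245,.058)]:
    P,d,c=blob(f,u,v,z);print(n,P.round(4),'dia',d.round(3),c.round(1))
for n in ('barrel_xs','barrel_s','barrel_m','barrel_l'):
    optics.grab_frame('top')
    R=cv2.Rodrigues(f['rvec'])[0]
    print(n,[(round(a['confidence'],2),(R.T@(np.array(a['location'])-f['tvec'].ravel())).round(3)) for a in spotter.search_frame('top',n)[:2]])
E
```

```text
dxs [0.5245 0.4139 0.003 ] dia 0.043 [125.6 189.1]
ds [ 0.6696 -0.1015  0.003 ] dia 0.055 [288. 149.]
dm [0.475  0.1055 0.003 ] dia 0.066 [221.7 207.3]
dl [0.3763 0.3094 0.003 ] dia 0.079 [155.8 236.7]
xs [0.5909 0.2586 0.04  ] dia 0.012 [173.4 167.9]
s [ 0.4563 -0.1116  0.046 ] dia 0.024 [291.1 214. ]
m [ 0.6291 -0.2477  0.052 ] dia 0.037 [335.9 159.7]
l [ 0.3656 -0.2838  0.058 ] dia 0.049 [347.8 245.3]
barrel_xs [(0.65, array([0.589, 0.252, 0.038]))]
barrel_s [(0.77, array([ 0.365, -0.276,  0.061])), (0.71, array([ 0.623, -0.243,  0.053]))]
barrel_m [(0.79, array([ 0.362, -0.279,  0.063])), (0.68, array([ 0.452, -0.108,  0.047]))]
barrel_l [(0.79, array([ 0.624, -0.241,  0.055])), (0.64, array([ 0.366, -0.277,  0.063]))]
```

Candidates for barrel_xs in the top image: flanged tube with glass (173,168); plain silver knob (256,215), 29 mm high and no flange; masters (223,147) and (382,201), which are dark steel. I choose (173,168). For the other barrels: s (291,214), m (336,160), l (348,245). White-rimmed black-lined dishes: xs (126,189), s (288,149), m (222,207), l (156,237). Not dishes: black piece (250,257) and the coloured discs. I'll check xs close up from the wrist.

```bash
cat >> h.py <<'E'
from scipy.spatial.transform import Rotation as Ro
def quat(x,y):
    # tool down, fingers closing radially
    t=np.arctan2(y,x); a=(t+np.pi/2)/2; return np.array([np.cos(a),np.sin(a),0,0])
def above(x,y,z=.2): env.reach([x,y,z],quat(x,y))
def wrist():
    s=env.sense(); f=optics.grab_frame('wrist')
    T=np.eye(4);T[:3,:3]=Ro.from_quat(s['eef_rot']).as_matrix();T[:3,3]=s['position']
    W=np.linalg.inv(T@np.array(f['hand_eye']))
    f['rvec']=cv2.Rodrigues(W[:3,:3])[0];f['tvec']=W[:3,3]; return f
def w2pix(f,p): return cv2.projectPoints(np.array([p],float),f['rvec'],f['tvec'],f['camera_matrix'],None)[0].ravel()
E
python3 - <<'E'
from h import *
above(.5909,.2586)
f=wrist();save('w1',f['image']);u=w2pix(f,[.5909,.2586,.04]);print(u)
try: print(blob(f,*u,.04))
except Exception as e: print(e)
s=env.sense();print(s['t'],s['position'],s['joint_pos'].round(2))
E
```

```text
[252.65849247 177.60730888]
(array([0.59129944, 0.25865983, 0.04      ]), np.float64(0.014119005037505676), array([252.97, 177.69]))
2.4833 [0.59044807 0.25975711 0.20005145] [ 0.38  0.22  1.69  0.    1.23 -0.04]
```

View pics/w1.png

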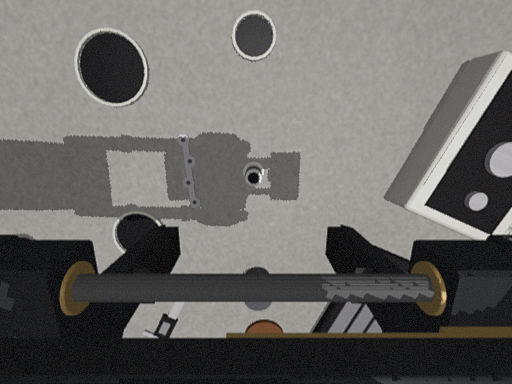

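The view shows a flanged tube with dark glass and a white lower rim at (253,178). The wrist and top positions agree to 0.5 mm, so I'll grasp.

```bash
cat >> h.py <<'E'
B={'xs':(.5911,.2587,.012,.022,.04),'s':(.4563,-.1116,.013,.034,.046),'m':(.6291,-.2477,.016,.046,.052),'l':(.3656,-.2838,.019,.058,.058)}
D={'xs':(.5245,.4139),'s':(.6696,-.1015),'m':(.475,.1055),'l':(.3763,.3094)}
def p(*a): s=env.sense(); print(*a,'t',round(s['t'],1),s['position'].round(4),'gap',round(s['finger_gap'],4),'gf',round(s['gripper_force'],1),'F',s['force'].round(1)); return s
def pick(n,F=20):
    x,y,h,d,H=B[n]
    env.set_gripper(min(.088,d+.03)); above(x,y,.16)
    f=wrist(); c=w2pix(f,[x,y,H]); P,dia,_=blob(f,*c,H); print(n,'wrist',P.round(4),'dia',dia.round(3))
    if np.hypot(P[0]-x,P[1]-y)<.006 and abs(dia-(d-.008))<.006: x,y=(P[0]+x)/2,(P[1]+y)/2
    env.move_straight([x,y,h],rate=.12)
    env.set_gripper(d-.01,F); s=p('gripped'); assert abs(s['finger_gap']-d)<.004
    env.move_straight([x,y,.16],rate=.15); s=p('lifted'); assert abs(s['finger_gap']-d)<.004
def place(n):
    x,y=D[n];_,_,h,d,H=B[n]
    above(x,y,.14); z=h+.003
    env.move_straight([x,y,z+.004],rate=.1); f0=env.sense()['force'][2]
    zz=z+.0035
    while zz>z-.0025:
        env.move_straight([x,y,zz],rate=.02); df=env.sense()['force'][2]-f0
        if df>1.5: break
        zz-=.0005
    p('down','dz',round(zz-z,4),'df',round(df,2))
    env.set_gripper(min(.088,d+.022)); env.move_straight([x,y,.16],rate=.15); p('released')
E
python3 - <<'E'
from h import *
pick('xs'); place('xs')
f=wrist();save('w2',f['image']);u=w2pix(f,[*D['xs'],.043]);print(u,blob(f,*u,.043))
E
```

```text
xs wrist [0.5915 0.2589 0.04  ] dia 0.015
gripped t 5.5 [0.5915 0.2589 0.0122] gap 0.0207 gf 20.0 F [-0.4  0.6  1.3]
lifted t 6.6 [0.5904 0.2585 0.1585] gap 0.0207 gf 20.0 F [-0.2  0.4 -0.9]
down dz -0.0005 df 4.44 t 10.9 [0.5248 0.4141 0.0151] gap 0.0208 gf 20.0 F [-1.3 -1.   4.8]
released t 12.6 [0.5238 0.4133 0.1586] gap 0.0438 gf 0.0 F [-0.5 -0.3 -0.4]
[253.76475239 185.48027463] (array([0.52455701, 0.41405336, 0.043     ]), np.float64(0.01406897045705724), array([253.89312977, 185.40458015]))
```

View pics/w2.png

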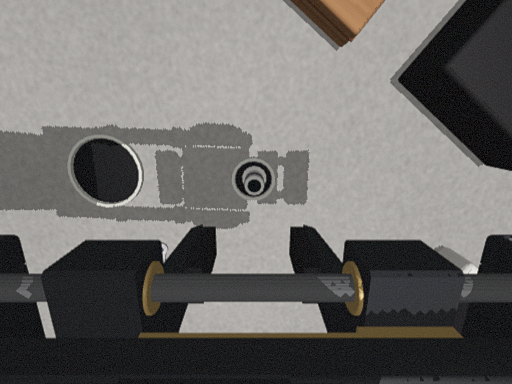

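Run:
```python
from h import *
pick('s'); place('s')
f=wrist();u=w2pix(f,[*D['s'],.049]);print(u,blob(f,*u,.049)[:2])
```

```text
s wrist [ 0.4569 -0.1118  0.046 ] dia 0.026
gripped t 17.0 [ 0.4568 -0.1118  0.0132] gap 0.0333 gf 20.0 F [0.6 0.5 1.4]
lifted t 18.1 [ 0.4557 -0.1114  0.1588] gap 0.0332 gf 20.0 F [-0.2 -0.2 -1.2]
down dz -0.0 df 1.62 t 22.4 [ 0.6697 -0.1015  0.0163] gap 0.0336 gf 20.0 F [-0.5  0.8  1.6]
released t 24.0 [ 0.6687 -0.1013  0.1586] gap 0.0557 gf 0.0 F [-0.4  0.7  0.5]
[253.989833   186.67996465] (array([ 0.66949542, -0.10131117,  0.049     ]), np.float64(0.025972703914026896))
```

The picture shows the xs barrel upright inside its dish at (254,180). The numbers for s check out as well. Next come m and l.

Run:
```python
from h import *
for n in 'ml':
    pick(n,25); place(n)
    f=wrist();H=B[n][4]+.003;u=w2pix(f,[*D[n],H]);print(n,u,blob(f,*u,H)[:2])
x,y=D['m']; above(.45,-.35,.3)
for n in ('top','side'):
    f=optics.grab_frame(n); np.savez(n+'2.npz',**f)
    save(n+'2',cv2.resize(f['image'][110:270,105:405] if n=='top' else f['image'],None,fx=2.6 if n=='top' else 1.5,fy=2.6 if n=='top' else 1.5,interpolation=cv2.INTER_CUBIC))
p('end')
```

```text
m wrist [ 0.6298 -0.2477  0.052 ] dia 0.038
gripped t 27.1 [ 0.6297 -0.2478  0.0163] gap 0.0454 gf 25.0 F [-0.5 -0.2  1.3]
lifted t 28.2 [ 0.6286 -0.2473  0.1585] gap 0.0453 gf 25.0 F [ 0.3 -0.9 -2.2]
down dz -0.0 df 3.31 t 33.0 [0.4751 0.1055 0.0193] gap 0.0452 gf 25.0 F [-1.8 -0.7  2.7]
released t 34.6 [0.4741 0.1054 0.1589] gap 0.0676 gf 0.0 F [-0.5 -0.4 -0.5]
m [253.85060336 188.1786834 ] (array([0.47444749, 0.10582843, 0.055     ]), np.float64(0.03781856337558232))
l wrist [ 0.367  -0.2836  0.058 ] dia 0.05
gripped t 38.6 [ 0.3665 -0.2839  0.0193] gap 0.0578 gf 25.0 F [1.2 0.2 2.2]
lifted t 39.7 [ 0.3655 -0.2831  0.1588] gap 0.0575 gf 25.0 F [-0.1 -0.3 -1.2]
down dz -0.0 df 3.12 t 45.1 [0.3763 0.3094 0.0223] gap 0.0571 gf 25.0 F [-1.4 -0.8  2. ]
released t 46.7 [0.3756 0.3089 0.1589] gap 0.0799 gf 0.0 F [0.1 0.  0.6]
l [253.69453704 189.76383136] (array([0.37545685, 0.31003991, 0.061     ]), np.float64(0.049681664493769866))
end t 49.2 [ 0.4504 -0.3491  0.2998] gap 0.0798 gf 0.0 F [-0.   0.3 -0.1]
```

View pics/top2.png

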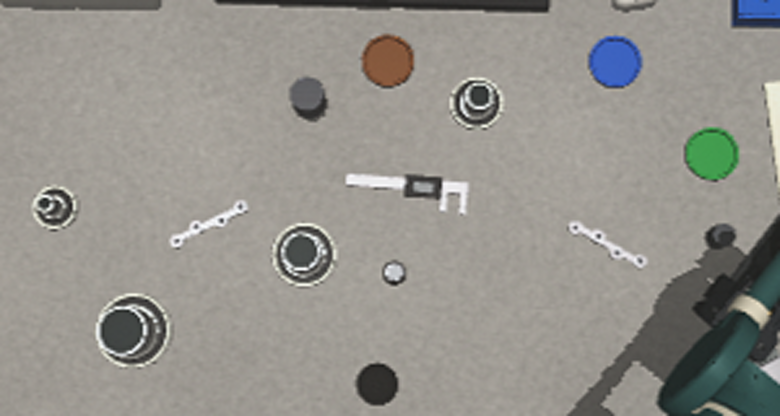

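View pics/side2.png

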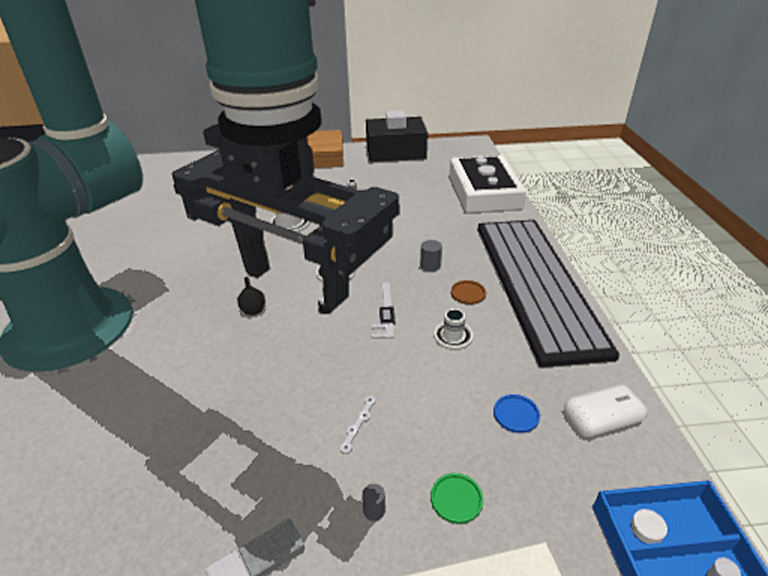

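The top crop shows all four barrels upright inside their dishes at (55,207), (477,102), (303,253) and (133,330). The masters at (308,97) and (720,236) are unmoved, and the robot is clear of everything.

```bash
python3 -c "
from h import *
print(env.finish_job())"
```

```text
the job is handed in; nothing more can be done
None
```

All four barrels stand upright in their matching dishes, set down smallest to largest with the gripper, the two masters were left where they stood, and the job was handed in at about 49 s.

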